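# Release the spring catch and slide the grinder's work table home

## Task

The disc grinder's sliding work table, with a fluted cup clamped on it, stands back in its loading position, kept off the disc by a spring catch. With your fingertips press the red catch paddle down and, holding it down, push the table by the rear face of its green push plate past the catch; then push it on, without slamming, until the table is fully home at the disc and the catch has sprung up again behind it. Leave the loose cup, the flask, the brush and the rubbing stone as they stand, and finish clear of everything.

Things in the scene. Friction and masses are not known exactly. Their poses are not given: they have to be found in the camera images.
- grinder: Bench disc grinder, fixed: green bed 205 mm wide, 350 mm long, 16 mm high with two steel shafts; at its -y end an upright cream disc 250 mm across, its face at y = -202 mm, green guard and black motor, up to 290 mm high. Origin: on the bench under the catch. -y is the way the work table slides (towards the disc), +x points away from the paddle's side, z up.
- catch: Spring catch with its red press paddle on the bed's -x side: top 55 (x) by 60 mm (y), 8 mm thick. Origin: centre of the paddle's top, 44 mm above the bench when up; axes as the grinder's. Moves straight down only, with the steel nose beside its +x edge. The bed around it and on the strip from it towards the disc (-y) is at most 24 mm high.
- catch_press (a joint): How far the catch is pressed: 0 m up, 0.012 at its stop. Spring 3 N to start, 9 N at the stop. Above 0.007 (0.009 is safe) the table can pass. From about 10 mm past the catch the table's 76 mm long dog keeps it down by itself, near 0.006; it springs up behind the dog 4 mm before the end of the table's travel, if nothing presses the paddle.
- table_slide (a joint): Slide of the aluminium work table, 166 mm long, top 62 mm above the bench, 0.6 to 1.1 kg with the fluted cup strapped on it (to 140 mm high), captive on its shafts. 0 m fully back; 0.050 stopped by the catch if that is up; 0.138 its dog has passed the catch; 0.142 fully home on the end stop. Friction about 1.5 N. Starts at 0 to 0.040.
- work_table: The work table, by its green push plate on its -x side, over the paddle's strip: upright rear face 50 (x) by 34 mm high, 54 to 88 mm above the bench, 10 mm clear over the paddle. Origin: centre of that face; axes as the grinder's; push towards -y. At the catch this face is 15 mm on the -y side of the paddle's centre; 45 mm of paddle lie open behind it.
- cup: Loose white ceramic cup, 72 mm across, 75 mm high; origin under its foot. Not to be moved.
- flask: Loose steel flask with black cap, 68 mm across, 150 mm high; origin under its foot. Not to be moved.
- stone: Loose grey-green rubbing stone, 28 x 90 x 22 mm, lying on the bench; origin under its centre. Not to be moved.
- brush: Loose brush lying on the bench beyond the bed, 180 mm long; origin on its underside. Not to be moved.

How it is judged:
By the outcome, as a careful person would: the job done as asked, in the order asked, and still so for the second after the job is handed in, with the robot touching nothing.
It also fails if it takes over 35 s, if anything falls off the work surface, if the arm or the gripper's body presses on something with over 40 N, if the wrist force passes 120 N, or if a joint passes its speed limit or range.

## Robot

A 6-joint arm with a two-finger parallel gripper is mounted at the origin on the work surface. World frame = base frame: x ahead of the robot, y to its left, z up, the work surface at z = 0. Lengths are in mm, angles in rad, forces in N, time in s.
With the tool pointing down it reaches from about 350 to 925 mm from the base axis. Payload 6.4 kg.
Tool frame: the origin (TCP) lies on the centre line of the jaws, within the pads' length; the fingertips stand 25 mm ahead of it and the grasp point (between the pads) lies 6 mm ahead of it; z points along the fingers, y is the line along which they close (so a half turn about z gives the same grasp; the last joint's range is limited). The gripper opens to 85 mm and grips with 20 to 120 N. Pads are 22 mm wide; open, the fingers measure 114 mm over their backs; the gripper's body (76 mm by 85 mm) begins 54 mm behind the grasp point. The pads swing forward as they close: fully open they stand 13 mm farther back than shut.
Start: joints at [1.02, 0.245, 1.558, -0, 1.339, -0.174], TCP at [239.164, 604.413, 256.29] pointing down, gripper open.
Joint ranges: [-3.13, 3.13], [-1.02, 2.26], [0.13, 2.54], [-0.95, 4.09], [0.21, 2.88], [-2.74, 2.74]. Speed limits (rad/s): [2.57, 2.57, 3.14, 3.14, 3.14, 3.14].

## Interface

Orientations are given as a rotation vector (axis times angle).
In Python, from bench import r, ticket, snapshot gives the robot as it stands (r), with the cameras as plain functions and the job (ticket).
- The arm moves only by the tool steer_hand, called as name([rows], argument=value, ...), one row to a line, values as JSON. Schema: {"type":"object","properties":{"segments":{"type":"array","items":{"type":"array","items":{"type":"number"},"minItems":7,"maxItems":7},"minItems":1,"maxItems":8},"grip_n":{"type":"number"},"only":{"type":"string"},"quiet":{"type":"boolean"},"lines":{"type":"string"}},"required":["segments"],"additionalProperties":false}. segments is a list of rows, 1 to 8 of them, each of 7 numbers: the finger opening in mm, then dx, dy, dz in mm, then a rotation vector rx, ry, rz in rad; each row shifts and turns the commanded pose from where the row before left it, along the tool's axes as they then stand; what a row does not reach is not made up. A row lasts 1/8 s, in which the tool goes at most 62.5 mm and 0.188 rad, less where a joint would pass 70% of its speed; a pose out of reach is approached as far as the arm can. The fingers move at their own pace and stop on an object; grip_n is the grip in N (left out, the last holds). Time passes only in rows, so rows that do not move let the fingers close. The tool returns the time, the measured TCP pose, the force, the opening and the grip force at its end. only (a regular expression) keeps the lines of the reply that match it, lines (a string "A,B") keeps lines A to B, and quiet returns only ok. Input that does not fit is refused with a message, and nothing moves.
- r.read_state(): the state, without advancing time (a new reading comes with each control period).
- snapshot(name): name is "scene" or "side" or "wrist"; returns a dict with "frame" (384x512x3 uint8, red, green, blue), "vfov" (degrees; the focal length in pixels is half the picture's height over the tangent of half this angle, whatever the lens; pixels are square), "cx", "cy" (the principal point, pixels), "dist" ([k1, k2, p1, p2, k3] as OpenCV has them; the pictures are not rectified), "rvec" (rotation vector, rad) and "tvec" (3), from world to camera coordinates, as OpenCV has them. Camera axes: x right, y down, z forward; pixel columns grow to the right and rows downward; lengths in mm; the calibration is good to about 2 mm. A picture is of the moment at which its call begins. There is no depth.
- ticket.hand_in(): hands the job in; it is judged then, once.
The state is a dict: "clock": time; "joint_positions": joint angles; "joint_velocities": joint speeds; "effort": joint torques, N m; "ee_pos": TCP position; "tool_rot": TCP orientation; "wrist_force": force on the tool from outside, world axes, zero at the start; "moment": the same for the moment, N m; "finger_gap": finger opening in mm; "finger_force": force on a finger pad.
Only numpy, scipy, OpenCV 4.12 (cv2) and the standard library are available. Lean on these libraries where they do the work, as an engineer would, in place of code of your own. Each camera call takes 0.05 s, during which the arm holds its last target. There are 200 camera calls.

## Working session

There is one attempt and no reset: what is moved stays moved. The work goes in short steps, Python scripts to look and compute and a tool call to move; the robot and the scene stay as the last step left them, time stands still between calls to the robot, and variables do not carry over. Pictures are saved under pics/ and viewed, at most 10 in all, crops included, and the job is handed in when it is done.

```bash
ls; mkdir -p pics
```

Create h.py:
```python
from bench import r, ticket, snapshot
import numpy as np, cv2
def snap(n):
    s=snapshot(n); return s
def cam(s):
    f=384/2/np.tan(np.radians(s["vfov"])/2)
    K=np.array([[f,0,s["cx"]],[0,f,s["cy"]],[0,0,1]]); R=cv2.Rodrigues(np.array(s["rvec"],float))[0]
    return K,np.array(s["dist"],float),R,np.array(s["tvec"],float)
def ray(s,uv):
    K,d,R,t=cam(s); p=cv2.undistortPoints(np.array([[uv]],float),K,d)[0,0]
    return -R.T@t, R.T@np.array([p[0],p[1],1])
def onplane(s,uv,z):
    o,d=ray(s,uv); return o+d*(z-o[2])/d[2]
def proj(s,P):
    K,d,R,t=cam(s); return cv2.projectPoints(np.array(P,float).reshape(-1,3),cv2.Rodrigues(R)[0],t,K,d)[0].reshape(-1,2)
```

Run:
```python
from h import *
ims=[]
for n in ["scene","side","wrist"]:
    s=snap(n); cv2.imwrite(f"pics/{n}0.png",cv2.cvtColor(s["frame"],cv2.COLOR_RGB2BGR)); K,d,R,t=cam(s); print(n,-R.T@t,R[2])
st=r.read_state();print(st)
```

```text
bench.py
pics
scene [982.25768405 242.75237448 726.767447  ] [-0.53017609 -0.10661964 -0.84115728]
side [ 407.47558024 -351.13287692  692.87839279] [ 0.18947743  0.60964759 -0.76969352]
wrist [177.98434878 628.97009425 373.68562614] [ 0.24370435 -0.09874407 -0.96480972]
{'clock': 0.15, 'joint_positions': array([ 1.01991038e+00,  2.45643134e-01,  1.55872290e+00, -1.12495466e-05,
        1.33867771e+00, -1.74112293e-01]), 'joint_velocities': array([ 0.00102356, -0.00075771, -0.0051706 ,  0.00053116, -0.00162193,
        0.00085882]), 'effort': array([ 1.67348200e-03, -4.29991364e+01, -3.26549363e+01, -5.77804803e-05,
        3.57053425e-03,  3.97821987e-05]), 'ee_pos': array([238.95183993, 604.07623585, 255.44612417]), 'tool_rot': array([-5.88241621e-01, -3.08551504e+00,  2.13698371e-03]), 'wrist_force': array([ 0.55341338,  0.47250569, -0.35565048]), 'moment': array([-0.04487143, -0.04027254,  0.00908528]), 'finger_force': 0.0, 'finger_gap': 85.21945058571796}
```

View pics/scene0.png

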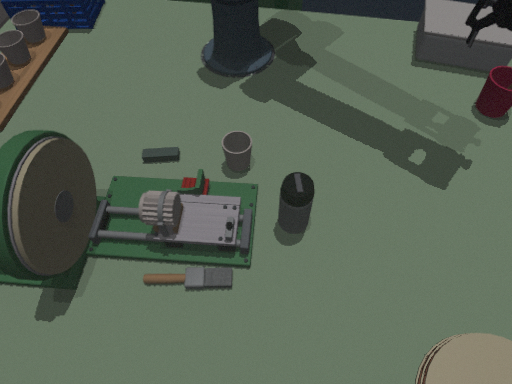

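View pics/side0.png

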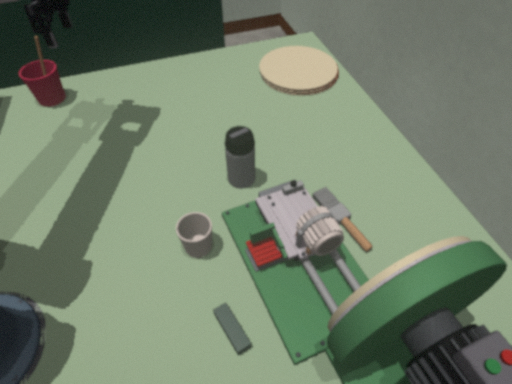

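The scene view shows the red paddle at about (190,185), the push plate at (201,180), the cup at (237,150), the flask at (296,205) and the disc on the left (world -y). The side view shows the paddle at (265,252) and the plate at (262,233). I'll look at enlarged crops next.

Run:
```python
from h import *
a=cv2.imread("pics/scene0.png")[135:285,90:330]; b=cv2.imread("pics/side0.png")[170:370,170:390]
cv2.imwrite("pics/c1.png",cv2.resize(a,None,fx=3.3,fy=3.3,interpolation=cv2.INTER_CUBIC))
cv2.imwrite("pics/c2.png",cv2.resize(b,None,fx=3,fy=3,interpolation=cv2.INTER_CUBIC))
for n,f in(("scene",0),("side",0)):
    s=snap(n); im=s["frame"].astype(int)
    m=((im[...,0]>90)&(im[...,0]>2.2*im[...,1])&(im[...,0]>2.2*im[...,2])).astype(np.uint8)
    N,l,st,c=cv2.connectedComponentsWithStats(m)
    for i in range(1,N):
        if st[i,4]>20:
            cs=cv2.findContours((l==i).astype(np.uint8),0,2)[0][0]
            q=cv2.approxPolyDP(cs,2.5,True)[:,0]
            print(n,st[i],c[i]); 
            for p in q: print(p,onplane(s,p,44).round(1))
```

```text
scene [182 178  14  10 107] [188.62616822 182.02803738]
[184 178] [527.2 -11.6  44. ]
[182 186] [549.3 -10.   44. ]
[194 185] [542.1  16.   44. ]
[195 178] [523.   13.1  44. ]
scene [204 179   5  15  38] [205.78947368 185.89473684]
[208 179] [520.9  43.   44. ]
[204 193] [559.3  43.5  44. ]
side [248 241  33  24 491] [264.23014257 252.03665988]
[272 241] [566.7  24.9  44. ]
[258 246] [536.3  22.9  44. ]
[248 242] [520.3  38.2  44. ]
[258 264] [523.3 -15.1  44. ]
[280 256] [569.6 -12.2  44. ]
side [501 350  11  15 127] [506.84251969 356.29133858]
[504 350] [ 856. -296.   44.]
[502 358] [ 844.  -305.2   44. ]
[511 364] [ 851.2 -317.5   44. ]
[511 351] [ 865.8 -301.    44. ]
```

View pics/c1.png

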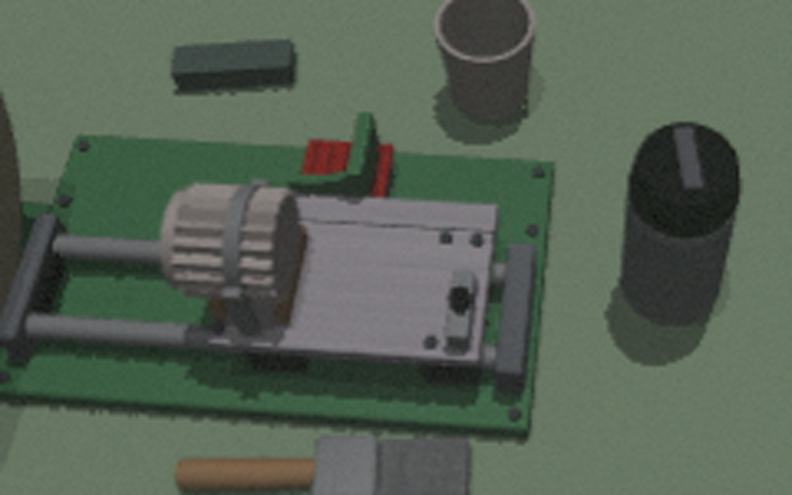

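View pics/c2.png

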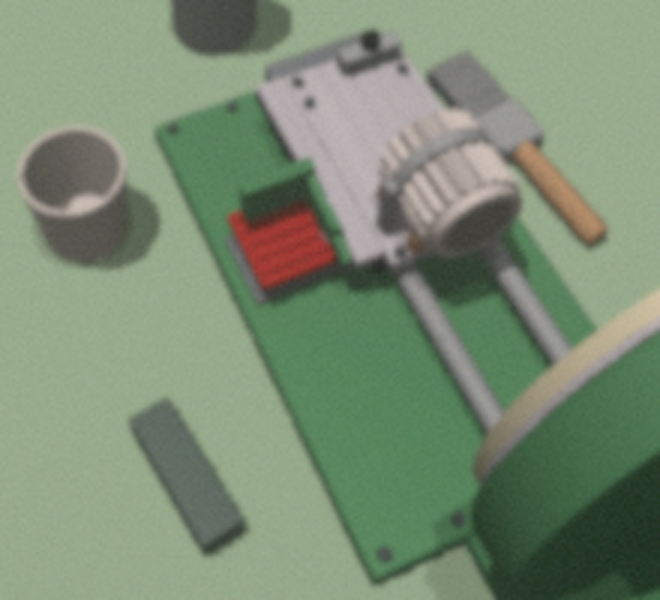

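Crop 1 shows the plate's rear top edge running from about (372,115) to (378,150), and the paddle visible on both sides of the plate. The rear bed corner is at (554,163). Crop 2 shows the plate top from (243,190) to (312,162) and bed corners at (157,130) and (375,578).

Run:
```python
from h import *
S=snap("scene"); D=snap("side")
c1=lambda u,v:(u/3.3+90-.35,v/3.3+135-.35); c2=lambda u,v:(u/3+170-.33,v/3+170-.33)
def p(n,s,uv,z): print(n,onplane(s,uv,z).round(1))
p("bed RL",S,c1(554,163),16);p("bed FL",S,c1(80,137),16);p("bed RR",S,c1(528,429),14)
p("bed RL",D,c2(157,130),16);p("bed FL",D,c2(375,574),16)
p("plate top out rear S",S,c1(374,115),88);p("plate top left",S,c1(358,113),88);p("plate bottom right in S",S,c1(374,160),88)
p("plate top D out",D,c2(241,189),88);p("plate top D in",D,c2(312,161),88)
p("table rear L S",S,c1(497,206),62);p("table rear R",S,c1(480,360),62);p("table RL D",D,c2(258,90),62)
p("cup rim L S",S,c1(436,25),75);p("cup rim R",S,c1(534,25),75);p("cup D L",D,c2(20,165),75);p("cup D R",D,c2(126,165),75)
p("flask top",S,c1(686,165),150)
for u in[(172,50),(292,40),(292,70)]: p("stone",S,c1(*u),20)
```

```text
bed RL [496.8 152.5  16. ]
bed FL [ 531. -190.   16.]
bed RR [695.9 170.8  14. ]
bed RL [493.6 145.2  16. ]
bed FL [ 527.4 -195.    16. ]
plate top out rear S [527.9  39.1  88. ]
plate top left [528.   28.3  88. ]
plate bottom right in S [562.7  48.1  88. ]
plate top D out [522.7  30.3  88. ]
plate top D in [572.9  36.1  88. ]
table rear L S [567.7 127.8  62. ]
table rear R [676.8 139.3  62. ]
table RL D [565.1 122.3  62. ]
cup rim L S [434.8  58.2  75. ]
cup rim R [423.6 126.   75. ]
cup D L [392.4 103.5  75. ]
cup D R [459.   80.9  75. ]
flask top [577.2 244.2 150. ]
stone [ 445. -149.   20.]
stone [420.9 -61.8  20. ]
stone [448.9 -53.5  20. ]
```

The grinder's yaw is about +0.1 rad. The paddle centre is near (549.5, 18.5) and the plate's rear face near (551, 40), so the slide is at about 13 mm. I'll move behind the plate at height, close the fingers and turn the tool so its x axis lies along grinder +y.

steer_hand([
  [0, -40, -31.5, 0, 0, 0, 0],
  [0, -40, -31.5, 0, 0, 0, 0],
  [0, -40, -31.5, 0, 0, 0, 0],
  [0, -40, -31.5, 0, 0, 0, 0],
  [0, -40, -31.5, 0, 0, 0, 0],
  [0, -40, -31.5, 0, 0, 0, 0],
], grip_n=20)

```text
clock: 1.1
ee_pos: [393.4, 338.9, 256.5]
tool_rot: [0.588, 3.086, 0.001]
wrist_force: [0.8, -0.3, 1.0]
finger_gap: -0.3
finger_force: 0.0
```

steer_hand([
  [0, -40, -31.5, 0, 0, 0, 0],
  [0, -40, -31.5, 0, 0, 0, 0],
  [0, -40, -31.5, 0, 0, 0, 0],
  [0, -40, -31.5, 0, 0, 0, 0],
  [0, -40, -31.5, 0, 0, 0, 0],
  [0, -40, -31.5, 0, 0, 0, 0],
])

```text
clock: 1.85
ee_pos: [547.1, 74.7, 256.5]
tool_rot: [0.589, 3.085, 0.0]
wrist_force: [1.1, 0.4, -0.1]
finger_gap: -0.4
finger_force: 0.0
```

steer_hand([
  [0, 0, 0, 0, 0, 0, 0.183],
  [0, 0, 0, 0, 0, 0, 0.183],
  [0, 0, 0, 0, 0, 0, 0.183],
  [0, 0, 0, 0, 0, 0, 0.183],
  [0, 0, 0, 0, 0, 0, 0.183],
  [0, 0, 0, 0, 0, 0, 0.181],
  [0, 0, 0, 0, 0, 0, 0],
])

```text
clock: 2.72
ee_pos: [546.4, 76.3, 256.3]
tool_rot: [-2.108, -2.33, 0.0]
wrist_force: [-0.2, 0.2, -0.3]
finger_gap: 0.2
finger_force: 0.0
```

Run:
```python
from h import *
st=r.read_state(); R=cv2.Rodrigues(np.array(st["tool_rot"]))[0]; print(R.round(3),st["ee_pos"],st["joint_positions"].round(2))
s=snap("wrist"); cv2.imwrite("pics/w1.png",cv2.cvtColor(s["frame"],cv2.COLOR_RGB2BGR))
```

```text
[[-0.1    0.995 -0.   ]
 [ 0.995  0.1   -0.   ]
 [-0.    -0.    -1.   ]] [546.36140178  76.30916816 256.32146558] [-0.07  0.02  1.81 -0.    1.32 -0.17]
```

View pics/w1.png

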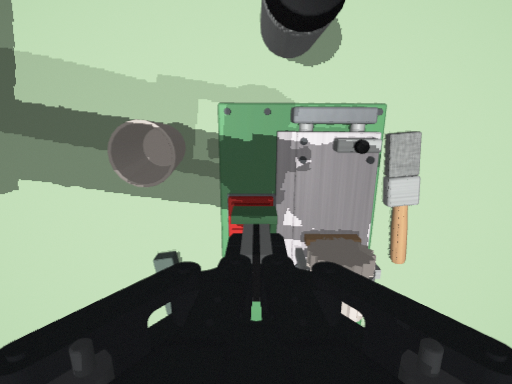

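The wrist view shows the paddle's rear edge at rows 197-198 (u 229-274) and the plate just in front at rows 207-220. The cup is at (147,153), well off to the side. I'll refine positions from this view.

Run:
```python
from h import *
s=snap("wrist"); im=s["frame"].astype(int)
red=(im[...,0]>70)&(im[...,0]>2.2*im[...,1])&(im[...,0]>2.2*im[...,2])
ys,xs=np.nonzero(red&(np.arange(512)[None]<300)); print(xs.min(),xs.max(),ys.min(),ys.max())
for u in (232,240,250,260,270): print(u,[tuple(im[v,u]) for v in range(194,226,2)])
ax=np.array([.995,.0995]); ay=np.array([-.0995,.995])
def L(n,uv,z):
    p=onplane(s,uv,z); print(n,p.round(1),"local x,y",ax@p[:2],ay@p[:2])
L("padRL",(xs.min(),ys.min()),44);L("padRR",(xs.max(),ys.min()),44)
for u in(233,277):
    for v in(207,220): L(f"plate{v}",(u,v),88)
L("bedRL",(219,103),16);L("bedRR",(385,104),16);L("table RL",(277,132),62);L("cuprim L",(108,152),75);L("cuprim R",(178,152),75)
L("tip",(246,236),231)
```

```text
228 272 196 236
232 [(np.int64(64), np.int64(68), np.int64(68)), (np.int64(74), np.int64(32), np.int64(31)), (np.int64(93), np.int64(23), np.int64(21)), (np.int64(137), np.int64(42), np.int64(39)), (np.int64(90), np.int64(25), np.int64(25)), (np.int64(107), np.int64(31), np.int64(28)), (np.int64(121), np.int64(42), np.int64(37)), (np.int64(97), np.int64(49), np.int64(38)), (np.int64(73), np.int64(57), np.int64(42)), (np.int64(49), np.int64(59), np.int64(43)), (np.int64(38), np.int64(61), np.int64(42)), (np.int64(68), np.int64(105), np.int64(75)), (np.int64(71), np.int64(109), np.int64(76)), (np.int64(69), np.int64(106), np.int64(75)), (np.int64(66), np.int64(105), np.int64(73)), (np.int64(211), np.int64(73), np.int64(62))]
240 [(np.int64(63), np.int64(67), np.int64(67)), (np.int64(78), np.int64(32), np.int64(33)), (np.int64(93), np.int64(23), np.int64(22)), (np.int64(131), np.int64(39), np.int64(38)), (np.int64(96), np.int64(25), np.int64(23)), (np.int64(79), np.int64(19), np.int64(18)), (np.int64(54), np.int64(58), np.int64(42)), (np.int64(37), np.int64(61), np.int64(41)), (np.int64
[... 2674 characters left out ...]
719239942357 -7.982369079095707
plate220 [527.4  30.   88. ] local x,y 527.7932497485523 -22.62314437195218
plate207 [572.5  49.3  88. ] local x,y 574.5326432004184 -7.894236033413399
plate220 [574.3  34.8  88. ] local x,y 574.8486018332741 -22.534784688723743
bedRL [495.4 149.3  16. ] local x,y 507.7830746293293 99.27538426972892
bedRR [694.  168.5  16. ] local x,y 707.2918991010398 98.59206028232265
table RL [565.1 125.   62. ] local x,y 574.7647238735669 68.18330276984543
cuprim L [390.3  87.4  75. ] local x,y 397.0593910986604 48.12321953688624
cuprim R [463.4  94.8  75. ] local x,y 470.49969215000937 48.24327951195312
tip [541.7  77.7 231. ] local x,y 546.6987840935517 23.38794788686734
```

The plate face is at local y about -17.5 and the paddle centre at about -38.8, so the slide is at about 13.7 mm. The tool is centred on the plate at local y = 21.6. I'll go down to a tip height of 58 mm, clear of the paddle, and ease the table forward to just short of the catch.

steer_hand([
  [0, 0, 0, 50, 0, 0, 0],
  [0, 0, 0, 50, 0, 0, 0],
  [0, 0, 0, 45, 0, 0, 0],
  [0, 0, 0, 28, 0, 0, 0],
  [0, -8, 0, 0, 0, 0, 0],
  [0, -8, 0, 0, 0, 0, 0],
  [0, -4, 0, 0, 0, 0, 0],
  [0, -4, 0, 0, 0, 0, 0],
])

```text
clock: 3.82
ee_pos: [549.6, 51.9, 84.6]
tool_rot: [2.109, 2.326, 0.002]
wrist_force: [0.3, -0.6, -0.6]
finger_gap: -0.3
finger_force: 0.0
```

steer_hand([
  [0, -4, 0, 0, 0, 0, 0],
  [0, -4, 0, 0, 0, 0, 0],
  [0, -5, 0, 0, 0, 0, 0],
  [0, -5, 0, 0, 0, 0, 0],
  [0, -5, 0, 0, 0, 0, 0],
  [0, -5, 0, 0, 0, 0, 0],
  [0, -4, 0, 0, 0, 0, 0],
  [0, 0, 0, 0, 0, 0, 0],
])

```text
clock: 4.82
ee_pos: [551.8, 20.1, 83.1]
tool_rot: [2.11, 2.327, -0.001]
wrist_force: [-0.1, 0.4, -0.7]
finger_gap: 0.2
finger_force: 0.0
```

Run:
```python
from h import *
s=snap("side"); cv2.imwrite("pics/s2.png",cv2.resize(cv2.cvtColor(s["frame"][150:350,150:410],cv2.COLOR_RGB2BGR),None,fx=3,fy=3,interpolation=cv2.INTER_CUBIC))
```

```text
(no output)
```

View pics/s2.png

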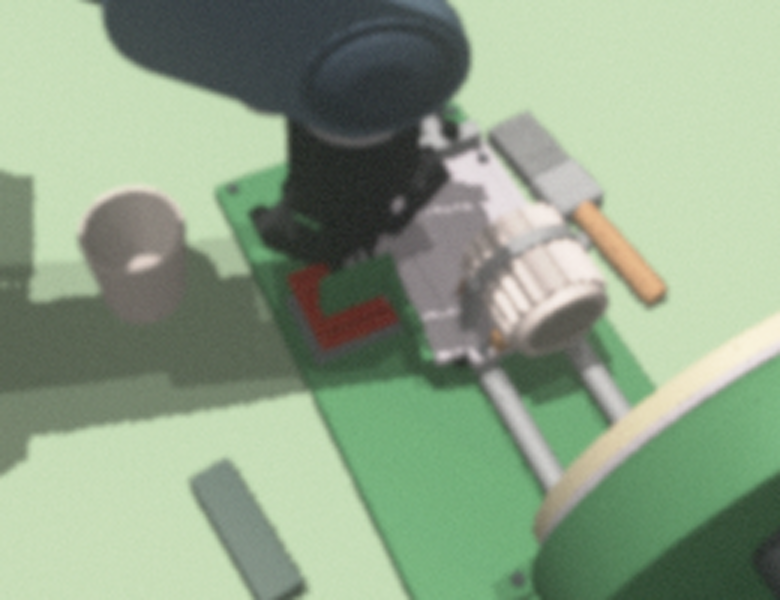

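The plate is moving with the fingers, and everything is clear. The catch is still about 8 mm away. I'll close 5 mm of that, then press in steps.

steer_hand([
  [0, -3, 0, 0, 0, 0, 0],
  [0, -2, 0, 0, 0, 0, 0],
  [0, 0, 0, 0, 0, 0, 0],
])

```text
clock: 5.25
ee_pos: [552.2, 15.5, 83.1]
tool_rot: [-2.11, -2.327, 0.001]
wrist_force: [-1.7, -0.7, -0.7]
finger_gap: -0.1
finger_force: 0.2
```

steer_hand([
  [0, 0, 0, 8, 0, 0, 0],
  [0, 0, 0, 6, 0, 0, 0],
  [0, 0, 0, 4, 0, 0, 0],
  [0, 0, 0, 3, 0, 0, 0],
  [0, 0, 0, 2, 0, 0, 0],
  [0, 0, 0, 0, 0, 0, 0],
])

```text
clock: 6.0
ee_pos: [555.5, 15.1, 62.3]
tool_rot: [2.106, 2.323, 0.007]
wrist_force: [3.5, 1.1, 6.1]
finger_gap: -0.0
finger_force: 3.1
```

steer_hand([
  [0, 0, 0, 2, 0, 0, 0],
  [0, 0, 0, 1, 0, 0, 0],
  [0, 0, 0, 0, 0, 0, 0],
])

```text
clock: 6.38
ee_pos: [555.5, 15.1, 59.4]
tool_rot: [2.106, 2.323, 0.006]
wrist_force: [3.1, 0.7, 6.1]
finger_gap: 0.1
finger_force: 3.8
```

Run:
```python
from h import *
for n in("side","scene"):
    s=snap(n); st=r.read_state(); print(st["ee_pos"],st["wrist_force"],st["moment"],st["finger_gap"])
    c=s["frame"][190:290,200:320] if n=="side" else s["frame"][130:230,140:260]
    cv2.imwrite(f"pics/p_{n}.png",cv2.resize(cv2.cvtColor(c,cv2.COLOR_RGB2BGR),None,fx=4,fy=4,interpolation=cv2.INTER_CUBIC))
```

```text
[555.52485658  15.03833222  59.3857234 ] [3.25492761 1.22899266 6.8326525 ] [ 0.04322641 -0.48703554 -0.06097221] 0.08649518706558974
[555.51525059  15.05674781  59.39235855] [3.18571853 0.19186282 6.81535242] [ 0.02245688 -0.5445895  -0.00647197] 0.37965295861863874
```

View pics/p_side.png

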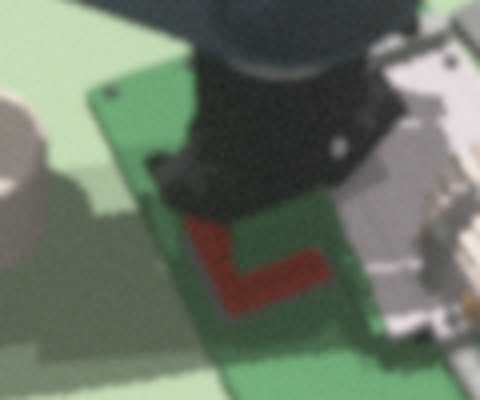

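The paddle is visibly down. The tip is about 9.5 mm below the up position with about 7 N, which matches the spring. I'll press 1 mm more and push slowly past the catch.

steer_hand([
  [0, 0, 0, 1, 0, 0, 0],
  [0, -3, 0, 0, 0, 0, 0],
  [0, -3, 0, 0, 0, 0, 0],
])

```text
clock: 6.85
ee_pos: [555.0, 10.5, 58.0]
tool_rot: [2.109, 2.325, 0.007]
wrist_force: [0.3, 7.3, 9.6]
finger_gap: 0.1
finger_force: 4.1
```

steer_hand([
  [0, -3, 0, 0, 0, 0, 0],
  [0, -3, 0, 0, 0, 0, 0],
  [0, 0, 0, 0, 0, 0, 0],
])

```text
clock: 7.22
ee_pos: [555.1, 4.4, 57.6]
tool_rot: [2.11, 2.326, 0.005]
wrist_force: [0.1, 5.1, 8.5]
finger_gap: 0.4
finger_force: 4.2
```

The table is past the catch, and the catch stayed pressed. Next I'll push 9 mm further with it held down.

steer_hand([
  [0, -3, 0, 0, 0, 0, 0],
  [0, -3, 0, 0, 0, 0, 0],
  [0, -3, 0, 0, 0, 0, 0],
  [0, -1, 0, 0, 0, 0, 0],
  [0, 0, 0, 0, 0, 0, 0],
])

```text
clock: 7.85
ee_pos: [555.9, -5.4, 57.6]
tool_rot: [2.11, 2.326, 0.005]
wrist_force: [-0.6, 6.2, 9.0]
finger_gap: 0.1
finger_force: 4.2
```

The table is about 18 mm past the catch, so the dog now holds it down. I'll lift the tips to 58 mm, off the paddle but still behind the plate, and push on gently.

steer_hand([
  [0, 0, 0, -10, 0, 0, 0],
  [0, 0, 0, -15, 0, 0, 0],
  [0, 0, 0, -2, 0, 0, 0],
  [0, -3, 0, 0, 0, 0, 0],
  [0, -5, 0, 0, 0, 0, 0],
  [0, -5, 0, 0, 0, 0, 0],
  [0, -5, 0, 0, 0, 0, 0],
  [0, -5, 0, 0, 0, 0, 0],
])

```text
clock: 8.85
ee_pos: [556.7, -29.5, 83.2]
tool_rot: [-2.11, -2.327, -0.0]
wrist_force: [-0.0, 4.1, 2.5]
finger_gap: 0.4
finger_force: 2.2
```

steer_hand([
  [0, -5, 0, 0, 0, 0, 0],
  [0, -5, 0, 0, 0, 0, 0],
  [0, -5, 0, 0, 0, 0, 0],
  [0, -5, 0, 0, 0, 0, 0],
  [0, -5, 0, 0, 0, 0, 0],
  [0, -5, 0, 0, 0, 0, 0],
  [0, -4, 0, 0, 0, 0, 0],
  [0, 0, 0, 0, 0, 0, 0],
])

```text
clock: 9.85
ee_pos: [560.0, -63.7, 83.1]
tool_rot: [2.11, 2.327, -0.001]
wrist_force: [-1.0, 0.3, -0.8]
finger_gap: 0.0
finger_force: 0.4
```

steer_hand([
  [0, -2, 0, 0, 0, 0, 0],
  [0, -3, 0, 0, 0, 0, 0],
  [0, -3, 0, 0, 0, 0, 0],
  [0, -2, 0, 0, 0, 0, 0],
  [0, -1.5, 0, 0, 0, 0, 0],
  [0, -1.5, 0, 0, 0, 0, 0],
])

```text
clock: 10.6
ee_pos: [561.2, -75.9, 83.1]
tool_rot: [-2.11, -2.327, 0.0]
wrist_force: [-0.6, 4.0, 0.1]
finger_gap: -0.3
finger_force: 2.3
```

steer_hand([
  [0, -1.5, 0, 0, 0, 0, 0],
  [0, -1.5, 0, 0, 0, 0, 0],
  [0, 0, 0, 0, 0, 0, 0],
])

```text
clock: 10.98
ee_pos: [562.0, -79.6, 83.5]
tool_rot: [2.109, 2.327, -0.0]
wrist_force: [0.4, -0.2, 0.1]
finger_gap: 0.2
finger_force: 0.1
```

steer_hand([
  [0, -1.5, 0, 0, 0, 0, 0],
  [0, -1, 0, 0, 0, 0, 0],
  [0, 0, 0, 0, 0, 0, 0],
])

```text
clock: 11.35
ee_pos: [562.1, -80.4, 83.5]
tool_rot: [-2.109, -2.326, -0.002]
wrist_force: [-0.3, 7.2, 2.5]
finger_gap: 0.0
finger_force: 3.3
```

steer_hand([
  [0, -1, 0, 0, 0, 0, 0],
  [0, -1, 0, 0, 0, 0, 0],
  [0, 0, 0, 0, 0, 0, 0],
])

```text
clock: 11.72
ee_pos: [562.0, -80.5, 83.6]
tool_rot: [-2.108, -2.324, -0.006]
wrist_force: [-1.0, 14.6, 4.8]
finger_gap: -0.5
finger_force: 7.3
```

It stopped dead with the force rising, and face at about -108 against the expected -107, so this is the end stop. I'll back off, rise and check.

steer_hand([
  [0, 4, 0, 0, 0, 0, 0],
  [0, 10, 0, 0, 0, 0, 0],
  [0, 10, 0, 0, 0, 0, 0],
  [0, 0, 0, -40, 0, 0, 0],
  [0, 0, 0, -50, 0, 0, 0],
  [0, 0, 0, -50, 0, 0, 0],
  [0, 0, 0, -40, 0, 0, 0],
  [0, 0, 0, 0, 0, 0, 0],
])

```text
clock: 12.72
ee_pos: [561.6, -59.8, 267.8]
tool_rot: [2.104, 2.322, 0.005]
wrist_force: [-0.5, -0.6, 0.2]
finger_gap: 0.3
finger_force: 0.0
```

steer_hand([
  [0, 45, 0, 0, 0, 0, 0],
  [0, 50, 0, 0, 0, 0, 0],
  [0, 50, 0, 0, 0, 0, 0],
  [0, 0, 0, 0, 0, 0, 0],
])

```text
clock: 13.22
ee_pos: [544.2, 87.7, 261.6]
tool_rot: [-2.103, -2.331, 0.003]
wrist_force: [0.5, -0.3, -0.1]
finger_gap: -0.1
finger_force: 0.0
```

Run:
```python
from h import *
for n in("wrist","side"):
    s=snap(n); cv2.imwrite(f"pics/f_{n}.png",cv2.cvtColor(s["frame"],cv2.COLOR_RGB2BGR))
im=s["frame"].astype(int); m=(im[...,0]>90)&(im[...,0]>2.2*im[...,1])&(im[...,0]>2.2*im[...,2]); m[:,400:]=0
ys,xs=np.nonzero(m);print(xs.min(),xs.max(),ys.min(),ys.max(),m.sum())
```

```text
21 281 74 265 528
```

View pics/f_side.png

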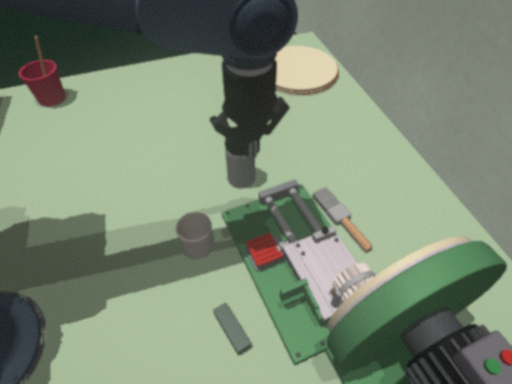

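View pics/f_wrist.png

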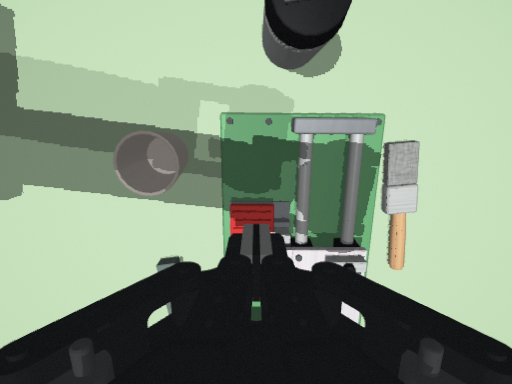

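The side view shows the table at the disc, with the plate at (292,290) behind the paddle at (265,252). The cup, flask, stone and brush stand where they were. I'll do a quick numeric check of the paddle height and then finish.

Run:
```python
from h import *
s=snap("side")
def corners(im):
    im=im.astype(int); m=((im[...,0]>90)&(im[...,0]>2.2*im[...,1])&(im[...,0]>2.2*im[...,2])); m[:,350:]=0;m[:,:200]=0
    ys,xs=np.nonzero(m); return xs[ys.argmax()],ys.max(),ys[xs.argmax()],xs.max(),ys[xs.argmin()],xs.min()
print(corners(cv2.imread("pics/side0.png")[...,::-1]),corners(s["frame"]))
print(proj(s,[[525,-13,44],[525,-13,38]]))
a=cv2.cvtColor(cv2.imread("pics/side0.png"),6).astype(int);b=cv2.cvtColor(s["frame"],7).astype(int)
# paddle front-left lower corner expected shift above; stop gap: plate top outer corner
for c in [(281,294),(302,285)]: print(onplane(s,c,88))
```

```text
(np.int64(258), np.int64(264), np.int64(254), np.int64(280), np.int64(243), np.int64(247)) (np.int64(259), np.int64(265), np.int64(254), np.int64(281), np.int64(243), np.int64(248))
[[258.4880034  262.84330918]
 [258.48169305 264.36253285]]
[ 533.92266077 -104.28590684   88.        ]
[ 574.10436983 -100.46074215   88.        ]
```

Pressing 6 mm moves the paddle only 1.5 px in this view, so I'll compare sub-pixel edges with the first pictures, in both views.

Run:
```python
from h import *
def chroma(im): 
    im=cv2.GaussianBlur(im.astype(float),(3,3),0); return im[...,0]/(im.sum(2)+1)
def edge(c,cols,v0,v1,last):
    o=[]
    for u in cols:
        p=c[v0:v1,u]; h=0.5
        i=[k for k in range(len(p)-1) if (p[k]-h)*(p[k+1]-h)<0]
        if i: k=i[-1] if last else i[0]; o.append(v0+k+(h-p[k])/(p[k+1]-p[k]))
        else: o.append(np.nan)
    return np.array(o).round(2)
for n,cols,v0,v1,P in(("side",range(256,280,3),248,272,[550,-10]),("scene",range(184,194),170,184,[525,0])):
    s=snap(n); fr=[s["frame"].astype(float)]+[snap(n)["frame"].astype(float) for _ in range(4)]
    a=chroma(cv2.imread(f"pics/{n}0.png")[...,::-1]); b=chroma(np.mean(fr,0)); L=n=="side"
    print(n,edge(a,cols,v0,v1,L),edge(b,cols,v0,v1,L),"diff",np.nanmedian(edge(b,cols,v0,v1,L)-edge(a,cols,v0,v1,L)))
    q=proj(s,[P+[44],P+[38]]); print("6mm down =",q[1]-q[0])
```

```text
side [262.44 265.15 264.2  262.98 261.86 260.71 259.43 258.22] [262.72 265.29 264.34 263.12 262.   260.85 259.52 258.35] diff 0.13999999999998636
6mm down = [-0.07929739  1.5369848 ]
scene [177.9  177.64 177.65 177.68 177.76 177.82 177.84 177.87 177.9  177.93] [177.84 177.59 177.62 177.63 177.69 177.74 177.76 177.76 177.78 177.85] diff -0.07499999999998863
6mm down = [0.42595565 1.534157  ]
```

The paddle edges match the first pictures to within 0.15 px in both views, where 1.5 px would mean it was still down. The catch is up, so the table is at least 0.138 along and firm on the end stop.

```bash
python3 -c "
from bench import r, ticket, snapshot
print(ticket.hand_in())"
```

```text
the job is handed in; nothing more can be done
None
```

The job is handed in: the table is home against its end stop at the disc, the catch has sprung up behind it, the arm is clear of everything, and the pictures show the cup, flask, brush and stone where they stood.

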